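# Nip up the gland nut on the sample chamber with the adjustable wrench

## Task

Pick up the adjustable wrench and lay it flat on the chamber's lid with its open mouth round the brass nut. Before turning, roll its worm with a fingertip until the jaw sits snugly on the nut's flats (do not push the jaw itself), then swing the handle clockwise seen from above until the white line on the nut points along the red line on the lid. Leave the wrench there, snug on the nut, let go of it, and disturb nothing else.

Things in the scene. Friction and masses are not known exactly. Their poses are not given: they have to be found in the camera images.
- mouth (a point): mouth of a steel adjustable wrench with blue handle (210 mm long, 14 mm thick, about 0.43 kg, lying worm side up). The point is 7 mm above its underside. x points out of the mouth, away from the handle; z up. Fixed jaw's face at y = -12 mm, moving jaw's face at y = +19 mm minus the jaw's travel, throat at x = -15.5 mm, jaw tips at x = +18 mm; outer sides of the jaws at y = -29 and +34 mm
- grip (a point): point on the wrench's handle axis, 80 mm behind the mouth (x = -80 mm, y = 0 of the mouth's axes), 7 mm above the underside; centre of mass about 60 mm behind the mouth. The handle is straight, 20 mm wide, 12 mm thick, its lower face 1 mm above the wrench's underside, and runs from 58 to 190 mm behind the mouth point. Axes as for the mouth
- worm_top (a point): top of the knurled worm (thumb roller) 36.5 mm behind the mouth point: 18 mm diameter, 22 mm long, axis along the wrench's y; the point is on its top line, 18.5 mm above the wrench's underside, 4.5 mm above its upper face. Dragging the top towards the mouth (+x) closes the jaw, by friction: press with some 8 to 15 N; about 4 N along the rim turn it. Axes as for the mouth
- worm (a joint): angle of the worm, rad; grows as its top rolls towards the mouth. Each rad closes the jaw by 0.7 mm: travel = 0.7 mm x this, mouth width = 31 mm - travel, so about 10 rad on the nut's flats, where it stalls. It stays where it is left
- nut_top (a point): centre of the top of the brass hex nut in the middle of the lid: 24 mm across flats, 27.7 mm across corners, 16 mm high, so its foot on the flat lid is 16 mm below this point. The axis is vertical. Its corners are at 0.70 rad (counter-clockwise from above) from this point's x axis and every 60 degrees on. It turns stiffly (about 0.3 N m)
- nut_line (a point): outer end of the white line on top of the nut, 12.5 mm from its centre, towards a corner of the hexagon
- lid_mark (a point): middle of the red line on the lid, 49 mm from the nut's centre (it runs radially from 26 to 72 mm). The lid is a flat steel disc of 170 mm diameter on a fixed aluminium chamber, 70 mm above the worktop
- nut (a joint): angle of the nut, rad, grows clockwise seen from above; at 0.70 the white line points along the red line
- beaker_mid (a point): bystander: small clear beaker, 58 mm wide, 60 mm high, standing on the right; the point is half-way up
- timer_mid (a point): bystander: white bench timer, 70x62x20 mm, on the left; the point is half-way up
- tape_mid (a point): bystander: roll of green tape, 68 mm wide, 19 mm high, on the left; the point is half-way up
- petri_mid (a point): bystander: covered petri dish, 68 mm wide, 14 mm high, on the right; the point is half-way up
- jaw: the wrench's moving jaw, driven by the worm alone; its origin is 7 mm below the mouth point and shifted along -y of the mouth's axes by the jaw's travel (7 mm when on the nut's flats). Axes as for the mouth
- marker_mid (a point): bystander: white marker pen with red cap, 132 mm long, 15 mm thick, lying at the front on the left; the point is its middle

How it is judged:
On the way, in this order (a step that is already met when the one before it is completed fails the run):
1. the wrench lies flat on the lid, its still open mouth round the nut (x of nut_top in the frame of mouth between -0.006 and 0.007 m and y of nut_top in the frame of mouth between -0.004 and 0.009 m and z of nut_top in the frame of mouth between 0.006 and 0.012 m and distance of nut_line from where it was at the start of the episode below 0.002 m and y of jaw in the frame of mouth above -0.0045 m), for 0.2 s.
2. the jaw is snug on the nut (mouth at most 25.5 mm wide) before the nut has been turned (y of jaw in the frame of mouth below -0.0055 m and distance of nut_line from where it was at the start of the episode below 0.003 m and z of nut_top in the frame of mouth above 0.005 m and horizontal distance between nut_top and mouth below 0.008 m), for 0.2 s.
3. the nut's white line has been turned to the red line (value of joint nut between 0.58 and 0.82 rad and y of jaw in the frame of mouth below -0.0055 m), for 0.2 s.
At the end, for the whole second after the job is handed in: the nut's white line points along the red line on the lid within 0.12 rad (7 degrees), the wrench lies at rest flat on the lid round the nut with its mouth at most 25.5 mm wide (1.5 mm of play on the 24 mm nut), and the robot has let go (all of step 3 and z of nut_top in the frame of mouth between 0.005 and 0.013 m and horizontal distance between nut_top and mouth below 0.008 m and angle between mouth's own z axis and vertical below 0.06 rad and linear speed of jaw below 0.01 m/s); the robot touches nothing.
It fails at once if the nut is turned more than about 0.3 rad while the jaw is still loose (distance of nut_line from where it was at the start of the episode above 0.0035 m and y of jaw in the frame of mouth above -0.005 m).
It fails at once if the moving jaw is pushed by the hand instead of by the worm (contact force between any of the fingers, the arm and jaw above 12 N).
It fails at once if a bystander is moved more than 30 mm (distance of any of beaker_mid, timer_mid, tape_mid, petri_mid, marker_mid from where it was at the start of the episode above 0.03 m).
It also fails if it takes over 72 s, if anything falls off the work surface, if the arm or the gripper's body presses on something with over 40 N, if the wrist force passes 120 N, or if a joint passes its speed limit or range.

## Robot

A 6-joint arm with a two-finger parallel gripper is mounted at the origin on a cart in front of the work surface, level with it; the furniture and walls round the work are solid. World frame = base frame: x ahead of the robot, y to its left, z up, the work surface at z = 0. Lengths are in m, angles in rad, forces in N, time in s.
With the tool pointing down it reaches from about 0.375 to 0.975 m from the base axis. Payload 3.8 kg.
Tool frame: the origin (TCP) lies midway between the tips of the shut fingers; the grasp point (between the pads) lies 19 mm behind it; z points along the fingers, y is the direction in which the jaws open and shut (so a half turn about z gives the same grasp; the last joint's range is limited). The gripper opens to 85 mm and grips with 20 to 120 N. Pads are 22 mm wide; open, the fingers measure 114 mm over their backs; the gripper's body (76 mm by 85 mm) begins 54 mm behind the grasp point. The pads swing forward as they close: fully open they stand 13 mm farther back than shut.
Start: joints at [1.145, 0.264, 1.604, -0, 1.274, -0.037], TCP at [0.256, 0.625, 0.231] pointing down, gripper open.
Joint ranges: [-2.63, 2.63], [-0.94, 2.18], [0.31, 2.57], [-1.31, 4.45], [0, 2.66], [-2.55, 2.55]. Speed limits (rad/s): [2.57, 2.57, 3.14, 3.14, 3.14, 3.14].

## Interface

Orientations are given as a rotation vector (axis times angle).
In Python, from workcell import bot gives the robot as it stands.
- The arm moves only by the tool drive_tool, never from a script. Its argument "deltas" is a list of rows, each an object with "hand": the opening, from 0 (shut) to 1 (fully open); "offset": the shift along the world's x, y, z in cm, a list of three; "angular": the turn, a rotation vector about the world's x, y, z in degrees, a list of three. A call has 1 to 8 rows; each row is the pose to reach, as a shift and turn from the pose commanded when the call began; what a row does not reach only later rows make up. A row lasts 1/8 s, in which the tool goes at most 62.5 mm and 10.7 degrees, less where a joint would pass 70% of its speed; a pose out of reach is approached as far as the arm can. A call with a gripper value outside its range is refused whole. The fingers move at their own pace and stop on an object; "force" is the grip in N (left out, the last holds). Time passes only in rows, so rows that repeat a pose let the fingers close. It gives the time, the measured TCP pose, the force and the opening at its end, in the units of the state.
- bot.read_state(): the state, without advancing time (a new reading comes with each control period).
- bot.read_camera(name): name is "side" or "top" or "wrist"; returns a dict with "frame" (384x512x3 uint8, blue, green, red), "mtx" (3x3 intrinsics, pixels), "R" (3x3) and "t" (3): a world point X has camera coordinates R X + t. Camera axes: x right, y down, z forward; pixel columns grow to the right and rows downward; lengths in m; the calibration is good to about 2 mm. A picture is of the moment at which its call begins. There is no depth.
- bot.finish_job(): hands the job in, once; it reports no verdict.
The state is a dict: "time": time; "q": joint angles; "joint_vel": joint speeds; "joint_torque": joint torques, N m; "tool_pos": TCP position; "tcp_rot": TCP orientation; "wrist_force": force on the tool from outside, world axes, zero at the start; "torque": the same for the moment, N m; "width": opening from 0.0 (shut) to 1.0 (fully open).
Only numpy, scipy, OpenCV 4.12 (cv2) and the standard library are available. Lean on these libraries where they do the work, as an engineer would, in place of code of your own. Each camera call takes 0.05 s, during which the arm holds its last target. There are 200 camera calls.

## Working session

There is one attempt and no reset: what is moved stays moved. The work goes in short steps, Python scripts to look and compute and a tool call to move; the robot and the scene stay as the last step left them, time stands still between calls to the robot, and variables do not carry over. Pictures are saved under pics/ and viewed, about 8 in all and at most 12, crops included, and the job is handed in when it is done.

Besides the shell and the picture viewer there is one more tool, called after "Call:" as name(argument=value, ...) on one line, values as JSON. drive_tool: Moves the arm, as the interface text tells. Its arguments: {"type":"object","properties":{"deltas":{"type":"array"},"force":{"type":"number"}},"required":["deltas"]}

```bash
ls; mkdir -p pics; cat > h.py <<'E'
import numpy as np, cv2
from workcell import bot
def ray(c,u,v):
    d=np.linalg.inv(c["mtx"])@np.array([u,v,1.]); R=np.array(c["R"]);t=np.array(c["t"])
    return -R.T@t, R.T@d
def onz(c,u,v,z):
    o,d=ray(c,u,v); return o+d*(z-o[2])/d[2]
def proj(c,X):
    p=np.array(c["mtx"])@(np.array(c["R"])@np.array(X)+np.array(c["t"])); return p[:2]/p[2]
def tri(*rs):
    A=0;b=0
    for o,d in rs:
        d=d/np.linalg.norm(d);P=np.eye(3)-np.outer(d,d);A=A+P;b=b+P@o
    return np.linalg.solve(A,b)
E
python3 - <<'E'
from h import *
import pickle
s=bot.read_state();print(s)
C={n:bot.read_camera(n) for n in("side","top","wrist")}
pickle.dump(C,open("c0.pkl","wb"))
for n in C:
    print(n,np.round(-np.array(C[n]["R"]).T@C[n]["t"],3), np.round(C[n]["mtx"],1).tolist())
cv2.imwrite("pics/top.png",cv2.resize(C["top"]["frame"],(800,600)))
cv2.imwrite("pics/sw.png",cv2.resize(np.hstack([C["side"]["frame"],C["wrist"]["frame"]]),(800,300)))
E
```

```text
pics
{'time': 0.0, 'q': array([ 1.14510318e+00,  2.64734983e-01,  1.60537473e+00, -1.30298914e-05,
        1.27371065e+00, -3.68593871e-02]), 'joint_vel': array([-3.02619088e-04, -1.19006494e-05, -8.23482963e-04,  9.67015577e-04,
       -2.44445945e-03,  9.83025248e-04]), 'joint_torque': array([ 6.50242400e-04, -5.15111697e+01, -3.67310858e+01,  1.66328609e-04,
        1.29792426e-02, -2.56345481e-05]), 'tool_pos': array([0.25557564, 0.62395089, 0.22997389]), 'tcp_rot': array([-0.60683565, -3.08191682,  0.00341005]), 'wrist_force': array([ 0.08907881, -0.41440331,  0.2166226 ]), 'torque': array([ 0.04924142,  0.05048199, -0.00412758]), 'width': 1.001611549547519}
side [-0.149 -1.472  0.674] [[425.3, 0.0, 266.2], [0.0, 425.3, 195.7], [0.0, 0.0, 1.0]]
top [ 0.467 -0.019  1.215] [[350.8, 0.0, 261.8], [0.0, 350.8, 189.2], [0.0, 0.0, 1.0]]
wrist [0.188 0.651 0.372] [[328.1, 0.0, 252.7], [0.0, 328.1, 191.1], [0.0, 0.0, 1.0]]
```

View pics/top.png

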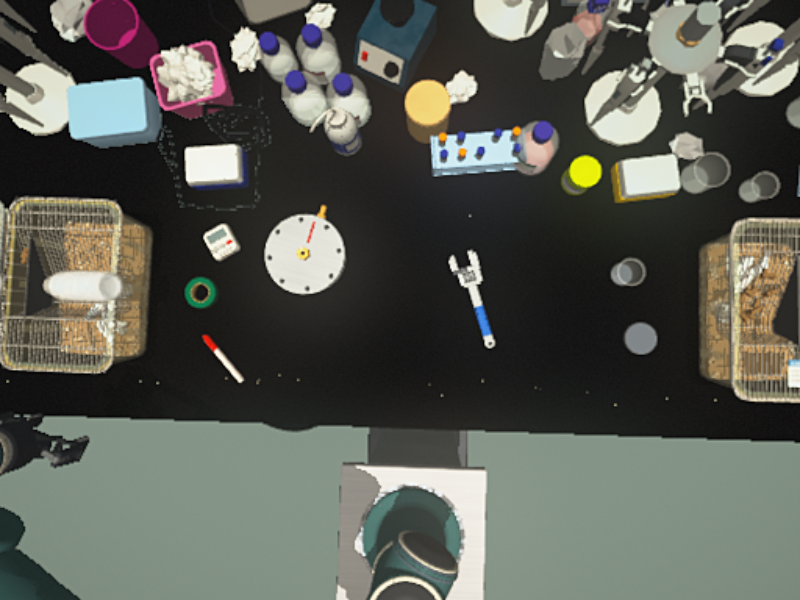

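View pics/sw.png

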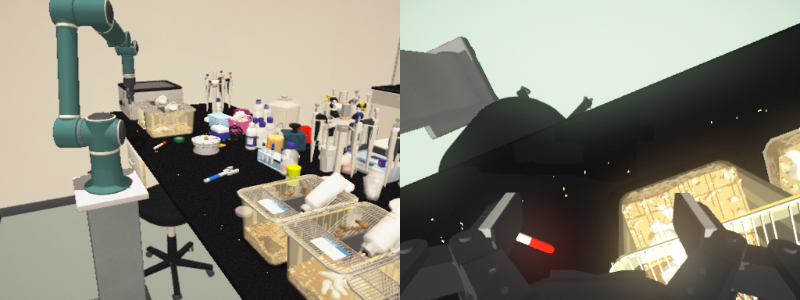

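The top view shows the nut at about (304,254) in the scaled picture, the red line running up to (313,222), and the wrench mouth near (467,268) with the handle end at (489,342). Next I'll measure roughly from the top and side views.

```bash
python3 - <<'E'
from h import *
import pickle
C=pickle.load(open("c0.pkl","rb"))
def cent(n,lo,hi,box):
    f=C[n]["frame"];hsv=cv2.cvtColor(f,cv2.COLOR_BGR2HSV);m=cv2.inRange(hsv,lo,hi)
    k=np.zeros_like(m);u0,u1,v0,v1=box;k[v0:v1,u0:u1]=m[v0:v1,u0:u1]
    p=np.argwhere(k>0)[:,::-1];return p
T,S=C["top"],C["side"]
bt=cent("top",(100,130,60),(130,255,255),(290,330,180,230))
nt=cent("top",(18,120,100),(35,255,255),(180,208,150,175))
print(len(bt),bt.mean(0),len(nt),nt.mean(0))
bs=cent("side",(100,130,60),(130,255,255),(255,310,208,240))
print(len(bs),bs.mean(0))
print("blue handle",tri(ray(T,*bt.mean(0)),ray(S,*bs.mean(0))),onz(T,*bt.mean(0),.013))
print("nut",onz(T,*nt.mean(0),.086))
d,u=np.linalg.eigh(np.cov(bt.T));print(u[:,1])
for p in [(467,272),(489,342),(313,222),(308,240)]: print(p,onz(T,p[0]/1.5625,p[1]/1.5625,.014 if p[0]>400 else .07))
f=S["frame"][150:250,230:330];cv2.imwrite("pics/s1.png",cv2.resize(f,(600,600),interpolation=cv2.INTER_CUBIC))
E
```

```text
129 [308.63565891 204.69767442] 35 [193.71428571 161.88571429]
75 [273.64       226.62666667]
blue handle [ 0.4754316  -0.14284388  0.00558302] [ 0.47438833 -0.14163477  0.013     ]
nut [0.60201051 0.24156882 0.086     ]
[0.29519508 0.955437  ]
(467, 272) [ 0.57810671 -0.10578572  0.014     ]
(489, 342) [ 0.42666111 -0.15731327  0.014     ]
(313, 222) [0.67025556 0.22584719 0.07      ]
(308, 240) [0.63169021 0.23501369 0.07      ]
```

Call:
drive_tool(deltas=[{"hand": 1, "offset": [3.5, -5, 0], "angular": [0, 0, -10]}, {"hand": 1, "offset": [7, -10, 0], "angular": [0, 0, -20]}, {"hand": 1, "offset": [10.5, -15, 0], "angular": [0, 0, -30]}, {"hand": 1, "offset": [14, -20, 0], "angular": [0, 0, -40]}, {"hand": 1, "offset": [17.5, -25, 0], "angular": [0, 0, -50]}, {"hand": 1, "offset": [21, -30, 0], "angular": [0, 0, -60]}, {"hand": 1, "offset": [24.5, -35, 0], "angular": [0, 0, -70]}, {"hand": 1, "offset": [27.5, -40, 0], "angular": [0, 0, -80]}])

```text
time: 1.15
tool_pos: [0.5318, 0.2228, 0.2311]
tcp_rot: [-2.452, -1.964, -0.0]
wrist_force: [-0.5, 0.4, 0.1]
width: 1.0
```

Call:
drive_tool(deltas=[{"hand": 1, "offset": [0, 0, 0], "angular": [0, 0, -10]}, {"hand": 1, "offset": [0, 0, 0], "angular": [0, 0, -20]}, {"hand": 1, "offset": [0, 0, 0], "angular": [0, 0, -30]}, {"hand": 1, "offset": [0, 0, 0], "angular": [0, 0, -40]}, {"hand": 1, "offset": [0, 0, 0], "angular": [0, 0, -50]}, {"hand": 1, "offset": [0, 0, 0], "angular": [0, 0, -61]}, {"hand": 1, "offset": [0, 0, 0], "angular": [0, 0, -61]}, {"hand": 1, "offset": [0, 0, 0], "angular": [0, 0, -61]}])

```text
time: 2.15
tool_pos: [0.5307, 0.2246, 0.2311]
tcp_rot: [3.107, 0.462, -0.001]
wrist_force: [0.3, 0.8, -0.3]
width: 1.005
```

```bash
python3 - <<'E'
from h import *
import pickle
s=bot.read_state();print(s["time"],s["tool_pos"],s["tcp_rot"],s["q"].round(2))
c=bot.read_camera("wrist");pickle.dump(c,open("n1.pkl","wb"))
R=np.array(c["R"]);print((-R.T@c["t"]).round(3),R[2].round(3),proj(c,[.602,.242,.086]))
cv2.imwrite("pics/n1.png",cv2.resize(c["frame"],(800,600)))
E
```

```text
2.15 [0.53072952 0.2245787  0.23105439] [ 3.10740310e+00  4.61589339e-01 -5.81093465e-04] [ 0.36  0.08  1.82 -0.    1.24  1.63]
[0.599 0.245 0.373] [-0.273 -0.082 -0.959] [257.39774245  91.74371833]
```

View pics/n1.png

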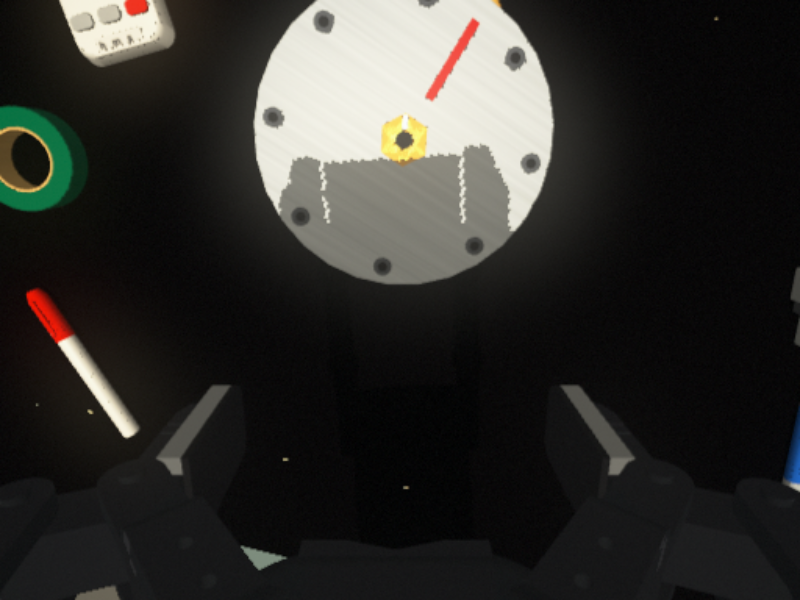

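The wrist view shows the nut at (404,139), with its white line pointing up the image. The red line runs from (430,98) to (475,22), and the lid bolts look flush. I'll take a closer look to get the height and the angle.

Call:
drive_tool(deltas=[{"hand": 1, "offset": [-1, -0.2, -3], "angular": [0, 0, 0]}, {"hand": 1, "offset": [-1.5, -0.4, -6], "angular": [0, 0, 0]}, {"hand": 1, "offset": [-2, -0.5, -9], "angular": [0, 0, 0]}, {"hand": 1, "offset": [-2, -0.5, -9], "angular": [0, 0, 0]}])

```text
time: 2.7
tool_pos: [0.5083, 0.2187, 0.1384]
tcp_rot: [3.107, 0.459, -0.01]
wrist_force: [-0.4, 1.0, 0.3]
width: 1.001
```

```bash
cat > nut.py <<'E'
from h import *
def blob(m):
    n,l,s,c=cv2.connectedComponentsWithStats(m); i=1+np.argmax(s[1:,4]); return l==i
def nutred(c,zl,zn):
    f=c["frame"];hsv=cv2.cvtColor(f,cv2.COLOR_BGR2HSV)
    y=cv2.inRange(hsv,(15,70,90),(38,255,255))
    g=blob(cv2.morphologyEx(y,cv2.MORPH_OPEN,np.ones((3,3),np.uint8)))
    h=cv2.convexHull(np.argwhere(g)[:,::-1].astype(np.float32))
    m=cv2.moments(h);nc=np.array([m["m10"],m["m01"]])/m["m00"]
    r=cv2.inRange(hsv,(0,120,90),(8,255,255))|cv2.inRange(hsv,(172,120,90),(180,255,255))
    near=np.zeros_like(r);cv2.circle(near,tuple(int(v) for v in nc),120,255,-1)
    rp=np.argwhere(blob(r&near))[:,::-1]
    W=np.array([onz(c,u,v,zl)[:2] for u,v in rp])
    w,V=np.linalg.eigh(np.cov(W.T));d=V[:,1]
    return nc,h[:,0],W.mean(0),d,len(rp)
E
python3 - <<'E'
from nut import *
import pickle
s=bot.read_state();print(s["time"],s["tool_pos"])
c2=bot.read_camera("wrist");pickle.dump(c2,open("n2.pkl","wb"))
c1=pickle.load(open("n1.pkl","rb"))
rs=[]
for c in(c1,c2):
    nc,h,rm,d,n=nutred(c,.07,.086);rs.append(ray(c,*nc))
    N=onz(c,*nc,.086);W=np.array([onz(c,*p,.086)[:2] for p in h])
    (cx,cy),r=cv2.minEnclosingCircle(W.astype(np.float32))
    print("nut px",nc.round(1),"N",N.round(4),"encl",cx,cy,r,"red",rm.round(4),"dist",np.hypot(*(rm-N[:2])),"ang",np.degrees(np.arctan2(*(rm-N[:2])[::-1])),"dirang",np.degrees(np.arctan2(d[1],d[0])),n)
print("nut tri",tri(*rs))
rs=[]
u,v=nc.astype(int)
cv2.imwrite("pics/n2.png",cv2.resize(c2["frame"][v-50:v+50,u-65:u+65],(780,600),interpolation=cv2.INTER_CUBIC));print(u-65,v-50)
E
```

```text
2.7 [0.50825601 0.21867262 0.13843896]
nut px [258.   89.5] N [0.6038 0.242  0.086 ] encl 0.6038280725479126 0.24194660782814026 0.01337139680981636 red [0.652  0.2289] dist 0.04993024907906024 ang -15.278117468281081 dirang 164.599686951121 330
nut px [262.1  42. ] N [0.6038 0.242  0.086 ] encl 0.6038145422935486 0.2418467104434967 0.013808694668114185 red [0.6303 0.2342] dist 0.027603471489566853 ang -16.385140910320477 dirang 104.54673629002595 41
nut tri [0.60383786 0.24201599 0.0859166 ]Traceback (most recent call last):
  File "<stdin>", line 15, in <module>
cv2.error: OpenCV(4.12.0) /io/opencv/modules/imgproc/src/resize.cpp:4208: error: (-215:Assertion failed) !ssize.empty() in function 'resize'
```

Call:
drive_tool(deltas=[{"hand": 1, "offset": [-1, -5, 3], "angular": [0, 0, 0]}, {"hand": 1, "offset": [-1.5, -11, 6], "angular": [0, 0, 0]}, {"hand": 1, "offset": [-2, -17, 6], "angular": [0, 0, 0]}, {"hand": 1, "offset": [-2.5, -23, 6], "angular": [0, 0, 0]}, {"hand": 1, "offset": [-3, -29, 6], "angular": [0, 0, 0]}, {"hand": 1, "offset": [-3, -35.5, 6], "angular": [0, 0, 0]}, {"hand": 1, "offset": [-3, -35.5, 6], "angular": [0, 0, 0]}, {"hand": 1, "offset": [-3, -35.5, 6], "angular": [0, 0, 0]}])

```text
time: 3.75
tool_pos: [0.4817, -0.1358, 0.2028]
tcp_rot: [3.108, 0.455, 0.004]
wrist_force: [-0.2, -0.2, 0.8]
width: 1.001
```

```bash
python3 - <<'E'
from nut import *
import pickle
s=bot.read_state();print(s["time"],s["tool_pos"])
c=bot.read_camera("wrist");pickle.dump(c,open("w1.pkl","wb"))
cv2.imwrite("pics/w1.png",cv2.resize(c["frame"],(800,600)))
c2=pickle.load(open("n2.pkl","rb"))
nc,h,*_=nutred(c2,.07,.086)
W=np.array([onz(c2,*p,.086)[:2]-[.6038,.242] for p in h])
a=np.arctan2(W[:,1],W[:,0]);r=np.hypot(*W.T)
print("corners",[(round(np.degrees(x)),round(q*1e3,1)) for x,q in zip(a,r) if q>.0128])
hsv=cv2.cvtColor(c2["frame"],cv2.COLOR_BGR2HSV);m=cv2.inRange(hsv,(0,0,150),(180,60,255))
p=np.argwhere(m)[:,::-1];X=np.array([onz(c2,*q,.086)[:2]-[.6038,.242] for q in p]);k=np.hypot(*X.T)<.0115
print("white",k.sum(),np.degrees(np.arctan2(*X[k].mean(0)[::-1])))
E
```

```text
3.75 [ 0.48174702 -0.13576026  0.20282536]
corners [(-53, np.float64(13.1)), (-105, np.float64(13.5)), (-114, np.float64(13.1)), (-165, np.float64(13.7)), (-170, np.float64(13.8)), (-178, np.float64(13.1)), (141, np.float64(13.3)), (138, np.float64(13.5)), (133, np.float64(13.5)), (74, np.float64(13.6)), (68, np.float64(13.3)), (-46, np.float64(13.8))]
white 67 12.673726799441551
```

View pics/w1.png

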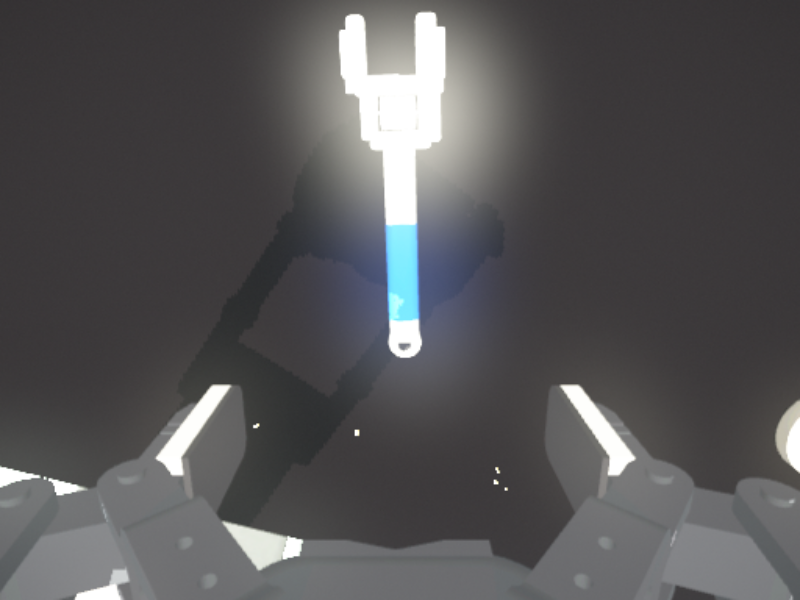

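The overexposed wrench points up the image. Its jaw tips are near v≈13, the mouth is between u≈368 and 415, the blue grip spans (387–418, 225–320), and the eye ends at v≈357. The white line measures about 12.6°, so I'll cross-check it in n1 and fit the wrench.

Call:
drive_tool(deltas=[{"hand": 1, "offset": [0, 0, -2.5], "angular": [0, 0, 0]}, {"hand": 1, "offset": [0.5, 0, -5], "angular": [0, 0, 0]}, {"hand": 1, "offset": [1, 0.5, -6], "angular": [0, 0, 0]}, {"hand": 1, "offset": [1, 0.5, -6], "angular": [0, 0, 0]}, {"hand": 1, "offset": [1, 0.5, -6], "angular": [0, 0, 0]}])

```text
time: 4.42
tool_pos: [0.4917, -0.1299, 0.1424]
tcp_rot: [3.107, 0.459, 0.002]
wrist_force: [1.0, 0.1, 0.2]
width: 0.999
```

```bash
cat > wr.py <<'E'
from nut import *
def white(c,N=(.6038,.242)):
    hsv=cv2.cvtColor(c["frame"],cv2.COLOR_BGR2HSV);m=cv2.inRange(hsv,(0,0,150),(180,70,255))
    X=np.array([onz(c,*q,.086)[:2]-N for q in np.argwhere(m)[:,::-1]]);k=np.hypot(*X.T)<.0105
    return k.sum(),np.degrees(np.arctan2(*X[k].mean(0)[::-1]))
def wrench(c,z0=0.):
    f=c["frame"];hsv=cv2.cvtColor(f,cv2.COLOR_BGR2HSV)
    m=(f.max(2)>200).astype(np.uint8)
    m[240:]=0
    b=blob(cv2.inRange(hsv,(90,90,120),(130,255,255)))
    n,l,s,cc=cv2.connectedComponentsWithStats((m|b).astype(np.uint8))
    g=(l==np.bincount(l[b]).argmax())
    p=np.argwhere(g)[:,::-1]
    P=np.array([onz(c,u,v,z0+.0135)[:2] for u,v in p])
    B=np.array([onz(c,u,v,z0+.013)[:2] for u,v in np.argwhere(b)[:,::-1]])
    # axis: handle centre line from bands along blue principal axis
    w,V=np.linalg.eigh(np.cov(B.T));d=V[:,1]*np.sign(V[0,1]);bc=B.mean(0)
    for _ in range(3):
        n_=np.array([-d[1],d[0]]);s_=(P-bc)@d;e=(P-bc)@n_
        k=(np.abs(e)<.013)&(s_>-.03)&(s_<.06)
        bins=np.arange(-.03,.06,.003);ms=[];me=[]
        for a in bins:
            q=k&(s_>=a)&(s_<a+.003)
            if q.sum()>5: ms.append(a+.0015);me.append((e[q].max()+e[q].min())/2)
        a,b0=np.polyfit(ms,me,1)
        d=d+a*n_;d/=np.linalg.norm(d);bc=bc+b0*n_
    n_=np.array([-d[1],d[0]]);s_=(P-bc)@d;e=(P-bc)@n_
    tip=s_.max();end=s_.min();q=s_>tip-.02
    M=bc+d*(end+.192+ (tip-end-.210)/2)
    return M,d,dict(len=tip-end,emin=e.min(),emax=e.max(),ang=np.degrees(np.arctan2(d[1],d[0])),
        pxblue=np.argwhere(b).mean(0)[::-1])
E
python3 - <<'E'
from wr import *
import pickle
s=bot.read_state();print(s["time"],s["tool_pos"],s["tcp_rot"])
c2=bot.read_camera("wrist");pickle.dump(c2,open("w2.pkl","wb"))
c1=pickle.load(open("w1.pkl","rb"))
print("white",white(pickle.load(open("n1.pkl","rb"))),white(pickle.load(open("n2.pkl","rb"))))
rs=[]
for c in(c1,c2):
    M,d,i=wrench(c);print(M.round(4),i);rs.append(ray(c,*i["pxblue"]))
print("blue tri",tri(*rs))
cv2.imwrite("pics/w2.png",cv2.resize(c2["frame"],(800,600)))
E
```

```text
4.425 [ 0.4917166  -0.1299367   0.14236017] [3.10720001e+00 4.58882402e-01 2.13047431e-03]
white (np.int64(25), np.float64(13.721129216398268)) (np.int64(57), np.float64(12.462529115669227))
[ 0.6026 -0.0992] {'len': np.float64(0.2150274730966352), 'emin': np.float64(-0.02973192435255975), 'emax': np.float64(0.03234238872122649), 'ang': np.float64(19.18192723954423), 'pxblue': array([259.28799445, 173.87578071])}
[ 0.6147 -0.096 ] {'len': np.float64(0.18851783363999478), 'emin': np.float64(-0.028727362555463556), 'emax': np.float64(0.03299640141943869), 'ang': np.float64(18.5535874315908), 'pxblue': array([261.24425287, 201.63218391])}
blue tri [ 0.4740261  -0.14455837  0.0036014 ]
```

w1 looks trustworthy: the length comes out at 215 mm against the expected 210, the jaws span −30 to +32 mm, and the angle is 19°. w2 cuts the wrench off. I'll take the grip point as (0.527, −0.125) and go down.

Call:
drive_tool(deltas=[{"hand": 1, "offset": [3.5, 0.5, -4], "angular": [0, 0, 2]}, {"hand": 1, "offset": [3.5, 0.5, -8], "angular": [0, 0, 2]}, {"hand": 1, "offset": [3.5, 0.5, -11.5], "angular": [0, 0, 2]}, {"hand": 1, "offset": [3.5, 0.5, -13], "angular": [0, 0, 2]}, {"hand": 1, "offset": [3.5, 0.5, -13.9], "angular": [0, 0, 2]}, {"hand": 1, "offset": [3.5, 0.5, -13.9], "angular": [0, 0, 2]}])

```text
time: 5.22
tool_pos: [0.5264, -0.1256, 0.0029]
tcp_rot: [3.099, 0.511, 0.001]
wrist_force: [-0.9, -0.6, 0.2]
width: 1.003
```

```bash
python3 - <<'E'
from wr import *
s=bot.read_state();print(s["time"],s["tool_pos"],s["tcp_rot"],s["wrist_force"])
c=bot.read_camera("wrist")
cv2.imwrite("pics/g1.png",cv2.resize(c["frame"],(800,600)))
E
```

```text
5.225 [ 0.52642007 -0.12562237  0.00288684] [3.09941984e+00 5.10773271e-01 1.22311491e-03] [-0.86636756 -0.56951015  0.23328511]
```

View pics/g1.png

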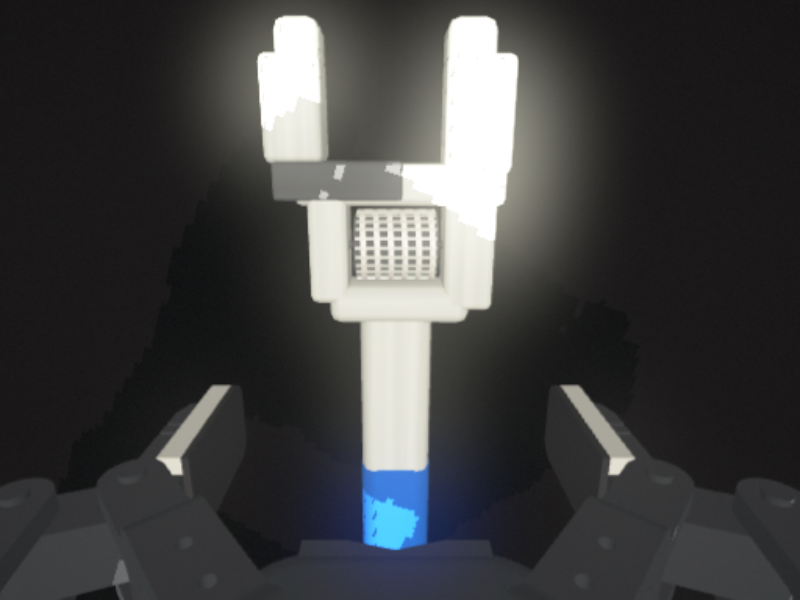

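The view down the wrench is clear: the handle is centred between the fingers at u≈396, the inner jaw edges are at u=327 and u=444, the tips at v≈17, the throat at v≈163 and the worm at (397,243). Now I'll close.

Call:
drive_tool(deltas=[{"hand": 0.5, "offset": [0, 0, 0], "angular": [0, 0, 0]}, {"hand": 0.2, "offset": [0, 0, 0], "angular": [0, 0, 0]}, {"hand": 0.1, "offset": [0, 0, 0], "angular": [0, 0, 0]}, {"hand": 0.1, "offset": [0, 0, 0], "angular": [0, 0, 0]}, {"hand": 0.1, "offset": [0, 0, 0], "angular": [0, 0, 0]}, {"hand": 0.1, "offset": [0, 0, 0], "angular": [0, 0, 0]}, {"hand": 0.1, "offset": [0, 0, 0], "angular": [0, 0, 0]}], force=80)

```text
time: 6.15
tool_pos: [0.5261, -0.1256, 0.0029]
tcp_rot: [3.099, 0.511, 0.001]
wrist_force: [-2.0, 0.1, 6.4]
width: 0.206
```

Call:
drive_tool(deltas=[{"hand": 0.1, "offset": [0, 0, 2], "angular": [0, 0, 0]}, {"hand": 0.1, "offset": [0, 0, 6], "angular": [0, 0, 0]}, {"hand": 0.1, "offset": [0, 0, 10], "angular": [0, 0, 0]}, {"hand": 0.1, "offset": [0, 0, 14], "angular": [0, 0, 0]}, {"hand": 0.1, "offset": [0, 0, 14], "angular": [0, 0, 0]}, {"hand": 0.1, "offset": [0, 0, 14], "angular": [0, 0, 0]}])

```text
time: 6.9
tool_pos: [0.5243, -0.1249, 0.1402]
tcp_rot: [-3.098, -0.511, 0.005]
wrist_force: [-1.0, 0.8, -4.1]
width: 0.204
```

```bash
python3 - <<'E'
from wr import *
import pickle
s=bot.read_state();print(s["time"],s["tool_pos"],s["tcp_rot"],s["wrist_force"],s["torque"],s["width"])
c=bot.read_camera("wrist");pickle.dump(c,open("h1.pkl","wb"))
cv2.imwrite("pics/h1.png",cv2.resize(c["frame"],(800,600)))
E
```

```text
6.9 [ 0.52434346 -0.12493435  0.1402282 ] [-3.09836699 -0.51083565  0.00465427] [-0.9942217   0.77045583 -4.0713159 ] [0.01460826 0.16625108 0.00432052] 0.20417169645977085
```

View pics/h1.png

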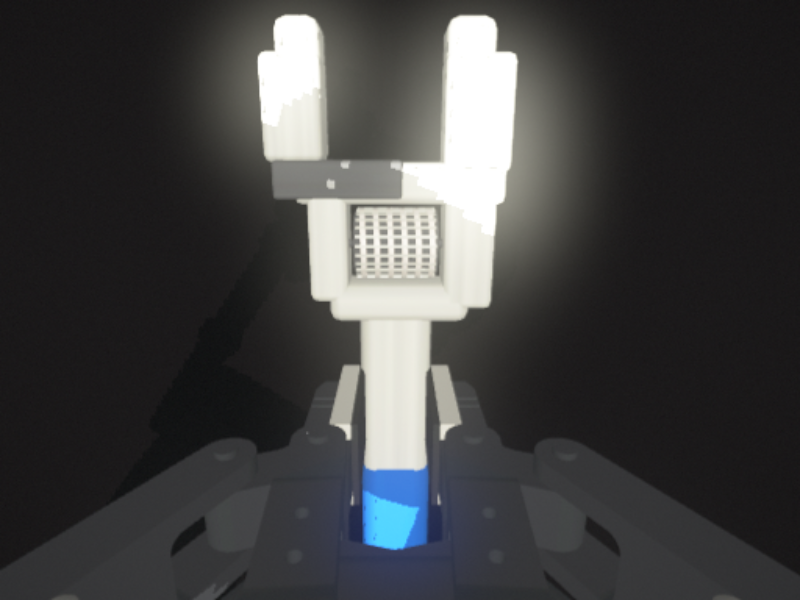

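The wrench is held straight and nothing slipped: throat at v≈163, tips at v≈16, worm at (397,243), handle centre u≈396. Next I'll compute the mouth's place in the hand.

```bash
python3 - <<'E'
from wr import *
import pickle
from scipy.spatial.transform import Rotation as Ro
c=pickle.load(open("h1.pkl","rb"));s=bot.read_state();T=s["tool_pos"];R=Ro.from_rotvec(s["tcp_rot"]).as_matrix()
u0=T[2]-.0029
print("yaw toolx",np.degrees(np.arctan2(R[1,0],R[0,0])))
def t(u,v,h):
    X=onz(c,u/1.5625,v/1.5625,u0+h); return (R.T@(X-T)*1e3).round(1)
for n,p in dict(throat=(425,163,.014),tipL=(298,16,.014),tipR=(471,16,.014),inL=(327,90,.014),inR=(443,90,.014),inR2=(444,150,.014),worm=(397,243,.0185),hL=(362,335,.013),hR=(431,335,.013),hL2=(363,460,.013),hR2=(428,460,.013),headback=(397,320,.014)).items(): print(n,t(*p))
E
```

```text
yaw toolx 18.723932326360543
throat [ 68.2   7.9 -11.4]
tipL [100.8 -21.7 -11.4]
tipR [100.8  17.9 -11.6]
inL [ 85.  -15.7 -11.4]
inR [ 85.   11.9 -11.5]
inR2 [ 71.3  12.5 -11.4]
worm [ 49.    1.  -15.8]
hL [ 22.4  -8.6 -10.2]
hR [ 22.4  10.4 -10.2]
hL2 [-17.2  -9.1 -10. ]
hR2 [-17.2  10.3 -10.1]
headback [ 27.1   1.  -11.2]
```

Call:
drive_tool(deltas=[{"hand": 0.1, "offset": [0, 4.5, 0], "angular": [0, 0, -1]}, {"hand": 0.1, "offset": [0, 10, 0], "angular": [0, 0, -2]}, {"hand": 0.1, "offset": [0, 15.5, 0], "angular": [0, 0, -3]}, {"hand": 0.1, "offset": [-0.2, 21, 0], "angular": [0, 0, -4]}, {"hand": 0.1, "offset": [-0.4, 26.5, 0], "angular": [0, 0, -5]}, {"hand": 0.1, "offset": [-0.4, 31.5, 0], "angular": [0, 0, -5.5]}, {"hand": 0.1, "offset": [-0.4, 34.5, -1.5], "angular": [0, 0, -5.5]}, {"hand": 0.1, "offset": [-0.4, 34.5, -3], "angular": [0, 0, -5.5]}])

```text
time: 7.95
tool_pos: [0.5201, 0.2213, 0.1093]
tcp_rot: [3.12, 0.367, -0.006]
wrist_force: [-0.2, -1.2, -5.0]
width: 0.206
```

Call:
drive_tool(deltas=[{"hand": 0.1, "offset": [0, 0, 0], "angular": [0, 0, 0]}, {"hand": 0.1, "offset": [0, 0, 0], "angular": [0, 0, 0]}, {"hand": 0.1, "offset": [0, 0, 0], "angular": [0, 0, 0]}])

```text
time: 8.32
tool_pos: [0.5225, 0.2188, 0.1128]
tcp_rot: [-3.121, -0.359, -0.001]
wrist_force: [-0.1, 0.1, -3.4]
width: 0.207
```

```bash
python3 - <<'E'
from wr import *
import pickle
from scipy.spatial.transform import Rotation as Ro
s=bot.read_state();T=s["tool_pos"];R=Ro.from_rotvec(s["tcp_rot"]).as_matrix()
c=bot.read_camera("wrist");pickle.dump(c,open("p1.pkl","wb"))
print(s["time"],T,np.degrees(np.arctan2(R[1,0],R[0,0])),R[:,2],proj(c,[.6038,.242,.086]))
cv2.imwrite("pics/p1.png",cv2.resize(c["frame"],(800,600)))
E
```

```text
8.325 [0.52245747 0.21881    0.11278527] 13.141157670220702 [ 8.74892116e-04  2.04647311e-04 -9.99999596e-01] [243.75202294  66.12760079]
```

View pics/p1.png

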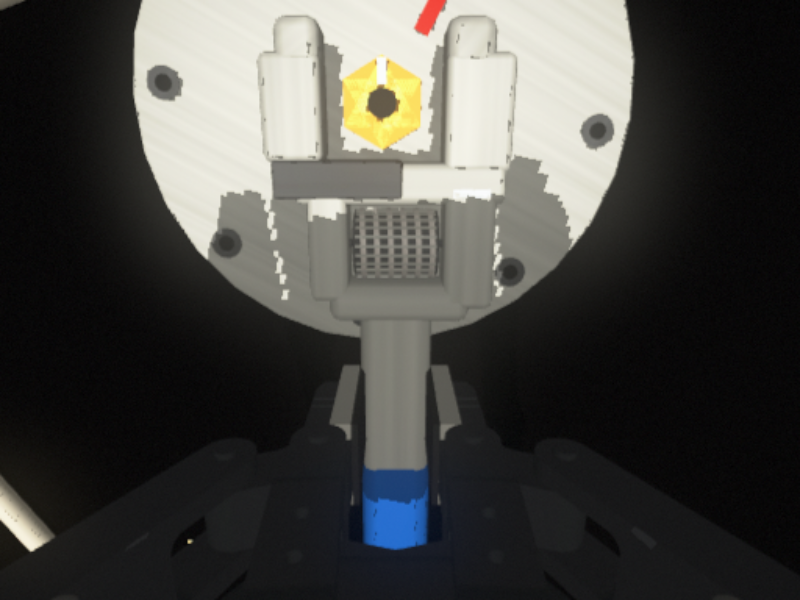

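The open mouth is hovering squarely over the nut: nut centre at (382,102), white line straight up, inner jaw faces at u=324 and u=446. It needs about 2 mm of correction in each of x and y.

Call:
drive_tool(deltas=[{"hand": 0.1, "offset": [-0.2, 0.2, 0], "angular": [0, 0, 0]}, {"hand": 0.1, "offset": [-0.2, 0.2, -0.3], "angular": [0, 0, 0]}, {"hand": 0.1, "offset": [-0.2, 0.2, -0.6], "angular": [0, 0, 0]}, {"hand": 0.1, "offset": [-0.2, 0.2, -0.6], "angular": [0, 0, 0]}, {"hand": 0.1, "offset": [-0.2, 0.2, -0.6], "angular": [0, 0, 0]}, {"hand": 0.1, "offset": [-0.2, 0.2, -0.6], "angular": [0, 0, 0]}, {"hand": 0.1, "offset": [-0.2, 0.2, -0.6], "angular": [0, 0, 0]}])

```text
time: 9.25
tool_pos: [0.52, 0.2217, 0.1064]
tcp_rot: [-3.121, -0.362, -0.0]
wrist_force: [-0.4, -0.6, -3.5]
width: 0.207
```

```bash
cat > chk.py <<'E'
from wr import *
import pickle,sys
from scipy.spatial.transform import Rotation as Ro
s=bot.read_state();T=s["tool_pos"];R=Ro.from_rotvec(s["tcp_rot"]).as_matrix();yaw=np.arctan2(R[1,0],R[0,0])
print("t",s["time"],"T",T.round(4),"yaw",np.degrees(yaw).round(2),"F",s["wrist_force"].round(1),"w",round(s["width"],3))
M=T+R@[.0835,.001,0];a=yaw-np.radians(.35);d=np.array([np.cos(a),np.sin(a)]);n=np.array([-d[1],d[0]])
D=np.array([.6038,.242])-M[:2];print("nut in mouth mm",D@d*1e3,D@n*1e3,"underside",T[2]-.0029)
if len(sys.argv)>1:
    c=bot.read_camera("wrist");pickle.dump(c,open(sys.argv[1]+".pkl","wb"))
    cv2.imwrite("pics/"+sys.argv[1]+".png",cv2.resize(c["frame"],(800,600)))
E
python3 chk.py
```

```text
t 9.25 T [0.52   0.2217 0.1064] yaw 13.22 F [-0.4 -0.6 -3.5] w 0.207
nut in mouth mm 2.762474199806644 1.6458504119251038 underside 0.10348747312413646
```

Call:
drive_tool(deltas=[{"hand": 0.1, "offset": [0, -0.1, -0.5], "angular": [0, 0, 0]}, {"hand": 0.1, "offset": [0, -0.1, -1.2], "angular": [0, 0, 0]}, {"hand": 0.1, "offset": [0, -0.1, -1.9], "angular": [0, 0, 0]}, {"hand": 0.1, "offset": [0, -0.1, -2.6], "angular": [0, 0, 0]}, {"hand": 0.1, "offset": [0, -0.1, -3], "angular": [0, 0, 0]}, {"hand": 0.1, "offset": [0, -0.1, -3.2], "angular": [0, 0, 0]}, {"hand": 0.1, "offset": [0, -0.1, -3.3], "angular": [0, 0, 0]}, {"hand": 0.1, "offset": [0, -0.1, -3.3], "angular": [0, 0, 0]}])

```text
time: 10.25
tool_pos: [0.52, 0.2207, 0.0735]
tcp_rot: [-3.121, -0.362, -0.001]
wrist_force: [0.1, -0.5, -4.6]
width: 0.203
```

```bash
python3 chk.py d1
```

```text
t 10.25 T [0.52   0.2207 0.0735] yaw 13.22 F [ 0.1 -0.5 -4.6] w 0.203
nut in mouth mm 2.8940711295403325 2.6067933505361642 underside 0.0705547572926231
```

View pics/d1.png

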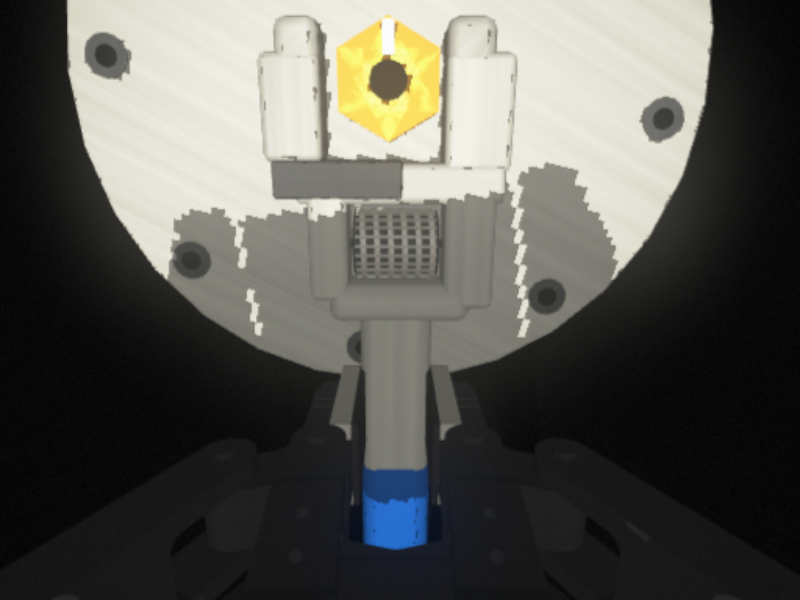

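The nut is inside the mouth: it spans u 337–440 with its lower corner at v=141, and the throat is at v=160 (about a 4 mm gap). I'll ease the wrench forward 2 mm, set it down and release.

Call:
drive_tool(deltas=[{"hand": 0.1, "offset": [0.1, 0, -0.05], "angular": [0, 0, 0]}, {"hand": 0.1, "offset": [0.2, 0, -0.08], "angular": [0, 0, 0]}, {"hand": 0.1, "offset": [0.2, 0, -0.08], "angular": [0, 0, 0]}, {"hand": 0.4, "offset": [0.2, 0, -0.08], "angular": [0, 0, 0]}, {"hand": 0.4, "offset": [0.2, 0, -0.08], "angular": [0, 0, 0]}, {"hand": 0.4, "offset": [0.2, 0, -0.08], "angular": [0, 0, 0]}, {"hand": 0.4, "offset": [0.2, 0, -0.08], "angular": [0, 0, 0]}])

```text
time: 11.18
tool_pos: [0.5222, 0.2207, 0.0726]
tcp_rot: [-3.121, -0.362, -0.001]
wrist_force: [0.6, -0.0, -0.7]
width: 0.402
```

```bash
python3 chk.py d2; cat > wm.py <<'E'
from wr import *
import pickle,sys
# nut-line & red from wrist picture
E
```

```text
t 11.175 T [0.5222 0.2207 0.0726] yaw 13.22 F [ 0.6 -0.  -0.7] w 0.402
nut in mouth mm 0.8269643711236958 3.100081746916385 underside 0.06974080262896667
```

Call:
drive_tool(deltas=[{"hand": 0.4, "offset": [0, 0, 2], "angular": [0, 0, 0]}, {"hand": 0.2, "offset": [0, 0, 5], "angular": [0, 0, 0]}, {"hand": 0, "offset": [3.72, 0.77, 5], "angular": [0, 0, 0]}, {"hand": 0, "offset": [3.72, 0.77, 4], "angular": [0, 0, 0]}, {"hand": 0, "offset": [3.72, 0.77, 3], "angular": [0, 0, 0]}, {"hand": 0, "offset": [3.72, 0.77, 2.2], "angular": [0, 0, 0]}, {"hand": 0, "offset": [3.72, 0.77, 1.9], "angular": [0, 0, 0]}, {"hand": 0, "offset": [3.72, 0.77, 1.9], "angular": [0, 0, 0]}], force=40)

```text
time: 12.22
tool_pos: [0.5584, 0.2282, 0.091]
tcp_rot: [3.12, 0.362, -0.002]
wrist_force: [0.6, -0.2, 0.2]
width: -0.003
```

Call:
drive_tool(deltas=[{"hand": 0, "offset": [0, 0, -0.1], "angular": [0, 0, 0]}, {"hand": 0, "offset": [0, 0, -0.2], "angular": [0, 0, 0]}, {"hand": 0, "offset": [0, 0, -0.2], "angular": [0, 0, 0]}])

```text
time: 12.6
tool_pos: [0.5592, 0.2284, 0.0897]
tcp_rot: [-3.121, -0.362, -0.0]
wrist_force: [0.4, 0.1, -0.5]
width: 0.005
```

```bash
python3 chk.py e1
```

```text
t 12.6 T [0.5592 0.2284 0.0897] yaw 13.22 F [ 0.4  0.1 -0.5] w 0.005
nut in mouth mm -36.94711179742688 3.8438194644436234 underside 0.08675423646780862
```

View pics/e1.png

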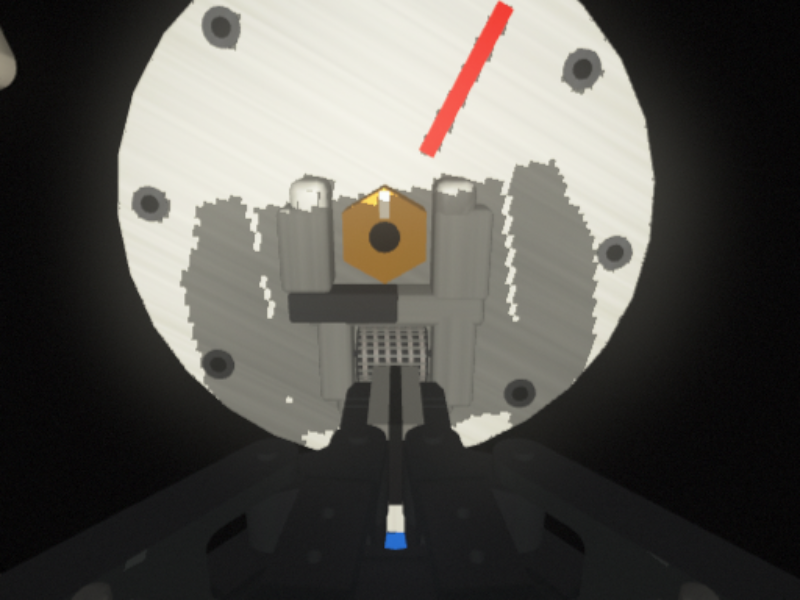

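The shut fingertips sit over the rear half of the worm (slit at u≈396, worm centred at u≈393), and the jaw and nut are untouched. Now I'll find contact.

Call:
drive_tool(deltas=[{"hand": 0, "offset": [0, 0, -0.1], "angular": [0, 0, 0]}, {"hand": 0, "offset": [0, 0, -0.2], "angular": [0, 0, 0]}, {"hand": 0, "offset": [0, 0, -0.2], "angular": [0, 0, 0]}])

```text
time: 13.02
tool_pos: [0.5598, 0.2285, 0.0883]
tcp_rot: [-3.12, -0.362, -0.002]
wrist_force: [1.0, -0.2, 4.1]
width: -0.001
```

Call:
drive_tool(deltas=[{"hand": 0, "offset": [0, 0, -0.1], "angular": [0, 0, 0]}, {"hand": 0, "offset": [0.4, 0.09, -0.1], "angular": [0, 0, 0]}, {"hand": 0, "offset": [0.8, 0.19, -0.1], "angular": [0, 0, 0]}, {"hand": 0, "offset": [1.2, 0.28, -0.1], "angular": [0, 0, 0]}, {"hand": 0, "offset": [1.6, 0.37, -0.1], "angular": [0, 0, 0]}])

```text
time: 13.65
tool_pos: [0.5749, 0.232, 0.0882]
tcp_rot: [3.121, 0.362, -0.001]
wrist_force: [-5.1, -1.6, 12.1]
width: -0.001
```

```bash
python3 - <<'E'
import h;from h import bot
s=bot.read_state();print(s["tool_pos"],s["wrist_force"])
E
```

```text
[0.57489681 0.23203768 0.08824764] [-5.10797677 -1.60506497 12.10176872]
```

Call:
drive_tool(deltas=[{"hand": 0, "offset": [0, 0, 0.6], "angular": [0, 0, 0]}, {"hand": 0, "offset": [-1.6, -0.37, 0.6], "angular": [0, 0, 0]}, {"hand": 0, "offset": [-1.6, -0.37, 0], "angular": [0, 0, 0]}, {"hand": 0, "offset": [-1.6, -0.37, 0], "angular": [0, 0, 0]}, {"hand": 0, "offset": [-1.1, -0.25, 0], "angular": [0, 0, 0]}, {"hand": 0, "offset": [-0.6, -0.14, 0], "angular": [0, 0, 0]}, {"hand": 0, "offset": [-0.1, -0.02, 0], "angular": [0, 0, 0]}, {"hand": 0, "offset": [0.2, 0.04, 0], "angular": [0, 0, 0]}])

```text
time: 14.65
tool_pos: [0.5771, 0.2326, 0.0881]
tcp_rot: [-3.12, -0.362, -0.001]
wrist_force: [-3.1, -0.4, 10.5]
width: -0.001
```

Call:
drive_tool(deltas=[{"hand": 0, "offset": [0, 0, 0.6], "angular": [0, 0, 0]}, {"hand": 0, "offset": [-1.8, -0.41, 0.6], "angular": [0, 0, 0]}, {"hand": 0, "offset": [-1.8, -0.41, 0], "angular": [0, 0, 0]}, {"hand": 0, "offset": [-1.8, -0.41, 0], "angular": [0, 0, 0]}, {"hand": 0, "offset": [-1.3, -0.3, 0], "angular": [0, 0, 0]}, {"hand": 0, "offset": [-0.8, -0.18, 0], "angular": [0, 0, 0]}, {"hand": 0, "offset": [-0.3, -0.07, 0], "angular": [0, 0, 0]}, {"hand": 0, "offset": [0, 0, 0], "angular": [0, 0, 0]}])

```text
time: 15.65
tool_pos: [0.5779, 0.2329, 0.088]
tcp_rot: [-3.12, -0.362, -0.002]
wrist_force: [-3.2, -0.2, 8.5]
width: 0.003
```

```bash
python3 chk.py e2
```

```text
t 15.65 T [0.5779 0.2329 0.088 ] yaw 13.22 F [-3.2 -0.2  8.5] w 0.003
nut in mouth mm -56.23279961496638 3.6077514436815594 underside 0.08507575879569214
```

View pics/e2.png

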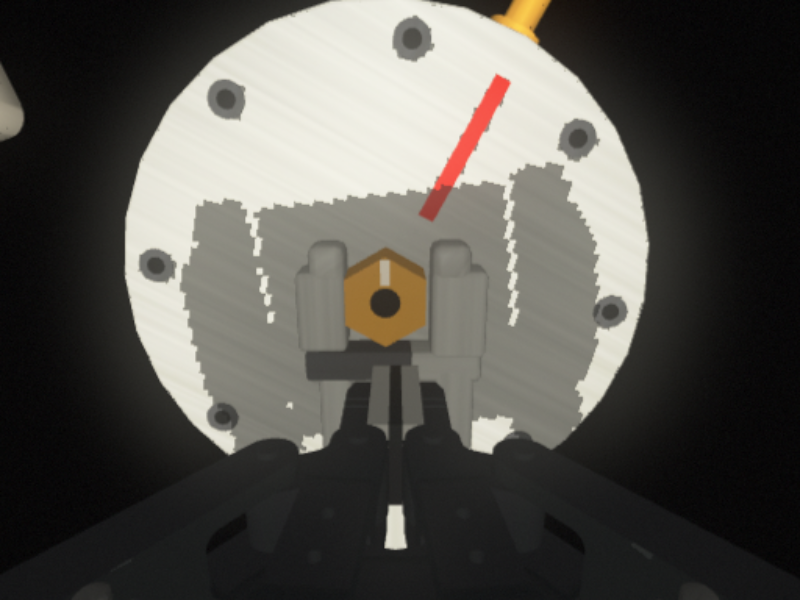

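The jaw has rolled most of the way in: inner faces at u=346 and 430, nut flats at 345 and 427, white line still at its start angle. A few more strokes with slightly more pressure should take it to the stall.

Call:
drive_tool(deltas=[{"hand": 0, "offset": [0, 0, 0.6], "angular": [0, 0, 0]}, {"hand": 0, "offset": [-1.8, -0.41, 0.6], "angular": [0, 0, 0]}, {"hand": 0, "offset": [-1.8, -0.41, -0.03], "angular": [0, 0, 0]}, {"hand": 0, "offset": [-1.8, -0.41, -0.03], "angular": [0, 0, 0]}, {"hand": 0, "offset": [-1.3, -0.3, -0.03], "angular": [0, 0, 0]}, {"hand": 0, "offset": [-0.8, -0.18, -0.03], "angular": [0, 0, 0]}, {"hand": 0, "offset": [-0.3, -0.07, -0.03], "angular": [0, 0, 0]}, {"hand": 0, "offset": [0, 0, -0.03], "angular": [0, 0, 0]}])

```text
time: 16.7
tool_pos: [0.5782, 0.2335, 0.088]
tcp_rot: [-3.119, -0.361, -0.002]
wrist_force: [-2.9, 0.9, 9.3]
width: 0.0
```

Call:
drive_tool(deltas=[{"hand": 0, "offset": [0, 0, 0.6], "angular": [0, 0, 0]}, {"hand": 0, "offset": [-1.8, -0.41, 0.6], "angular": [0, 0, 0]}, {"hand": 0, "offset": [-1.8, -0.41, 0], "angular": [0, 0, 0]}, {"hand": 0, "offset": [-1.8, -0.41, 0], "angular": [0, 0, 0]}, {"hand": 0, "offset": [-1.3, -0.3, 0], "angular": [0, 0, 0]}, {"hand": 0, "offset": [-0.8, -0.18, 0], "angular": [0, 0, 0]}, {"hand": 0, "offset": [-0.3, -0.07, 0], "angular": [0, 0, 0]}, {"hand": 0, "offset": [0, 0, 0], "angular": [0, 0, 0]}])

```text
time: 17.7
tool_pos: [0.576, 0.2329, 0.0881]
tcp_rot: [-3.12, -0.361, 0.006]
wrist_force: [-10.4, -1.0, 17.6]
width: -0.003
```

Call:
drive_tool(deltas=[{"hand": 0, "offset": [0, 0, 0.6], "angular": [0, 0, 0]}, {"hand": 0, "offset": [-1.8, -0.41, 0.6], "angular": [0, 0, 0]}, {"hand": 0, "offset": [-1.8, -0.41, 0], "angular": [0, 0, 0]}, {"hand": 0, "offset": [-1.8, -0.41, 0], "angular": [0, 0, 0]}, {"hand": 0, "offset": [-1.3, -0.3, 0], "angular": [0, 0, 0]}, {"hand": 0, "offset": [-0.8, -0.18, 0], "angular": [0, 0, 0]}, {"hand": 0, "offset": [-0.3, -0.07, 0], "angular": [0, 0, 0]}, {"hand": 0, "offset": [0, 0, 0], "angular": [0, 0, 0]}])

```text
time: 18.7
tool_pos: [0.5751, 0.2325, 0.088]
tcp_rot: [3.121, 0.361, -0.009]
wrist_force: [-14.8, -1.9, 22.3]
width: -0.0
```

```bash
python3 - <<'E'
from wr import *
import pickle
c=bot.read_camera("wrist");pickle.dump(c,open("e3.pkl","wb"));o=pickle.load(open("e2.pkl","rb"))
a=[x["frame"][140:240,175:330] for x in(o,c)]
cv2.imwrite("pics/e3.png",cv2.resize(np.vstack(a),None,fx=3,fy=3,interpolation=cv2.INTER_CUBIC)[:600])
for x in(o,c): print(proj(x,[.6038,.242,.086]))
E
```

```text
[245.81619714 194.68396481]
[246.32756458 188.84918959]
```

View pics/e3.png

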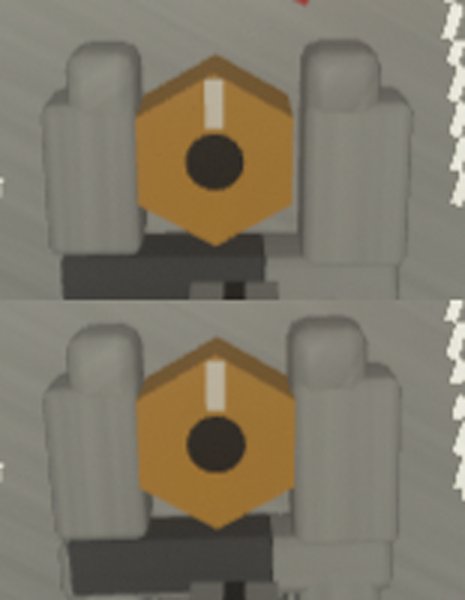

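The jaw is snug: both faces are on the flats, drag rose to 15 N at the stall, and the white line hasn't moved. I'll lift off and straddle the handle 120 mm behind the nut.

Call:
drive_tool(deltas=[{"hand": 0, "offset": [0, 0, 1], "angular": [0, 0, 0]}, {"hand": 0.3, "offset": [0, 0, 4], "angular": [0, 0, 0]}, {"hand": 0.6, "offset": [-4.5, -0.9, 4], "angular": [0, 0, 0]}, {"hand": 0.6, "offset": [-9.1, -1.8, 4], "angular": [0, 0, 0]}, {"hand": 0.6, "offset": [-9.1, -1.8, 4], "angular": [0, 0, 0]}, {"hand": 0.6, "offset": [-9.1, -1.8, 4], "angular": [0, 0, 0]}])

```text
time: 19.5
tool_pos: [0.4871, 0.2146, 0.1262]
tcp_rot: [-3.121, -0.362, -0.002]
wrist_force: [-0.0, -0.3, -0.8]
width: 0.601
```

```bash
cat > ang.py <<'E'
from wr import *
import pickle
s=bot.read_state();c=bot.read_camera("wrist");pickle.dump(c,open("a%d.pkl"%(s["time"]*1000),"wb"))
f=c["frame"];hsv=cv2.cvtColor(f,cv2.COLOR_BGR2HSV)
m=cv2.inRange(hsv,(0,0,90),(180,110,255))
q=np.argwhere(m)[:,::-1];X=np.array([onz(c,*p,.086)[:2]-[.6038,.242] for p in q]);k=(np.hypot(*X.T)<.0108)
if k.sum(): print("white",k.sum(),np.degrees(np.arctan2(*X[k].mean(0)[::-1])),"r",np.hypot(*X[k].mean(0)))
r=cv2.inRange(hsv,(0,110,70),(8,255,255))|cv2.inRange(hsv,(172,110,70),(180,255,255))
q=np.argwhere(r)[:,::-1]
X=np.array([onz(c,*p,.07)[:2]-[.6038,.242] for p in q]);
k=(np.hypot(*X.T)<.074)&(np.hypot(*X.T)>.024)
if k.sum(): print("red",k.sum(),np.degrees(np.arctan2(*X[k].mean(0)[::-1])))
b=cv2.inRange(hsv,(95,110,40),(130,255,255))
q=np.argwhere(b)[:,::-1];X=np.array([onz(c,*p,.083)[:2]-[.6038,.242] for p in q])
k=(np.hypot(*X.T)<.2)
if k.sum(): mm=-X[k].mean(0);print("blue handle dir",k.sum(),np.degrees(np.arctan2(*mm[::-1])),np.hypot(*mm))
print(proj(c,[.6038,.242,.086]),s["tool_pos"],s["tcp_rot"],s["wrist_force"])
E
python3 ang.py
```

```text
white 4 -121.90627378426456 r 0.006946675026991397Traceback (most recent call last):
  File "ang.py", line 11, in <module>
    k=(np.hypot(*X.T)<.074)&(np.hypot(*X.T)>.024)
       ~~~~~~~~^^^^^^
TypeError: hypot() takes from 2 to 3 positional arguments but 0 were given
```

Call:
drive_tool(deltas=[{"hand": 0.6, "offset": [3.5, 0.85, 0], "angular": [0, 0, 0]}, {"hand": 0.6, "offset": [3.5, 0.85, -2.5], "angular": [0, 0, 0]}, {"hand": 0.6, "offset": [3.5, 0.85, -4.5], "angular": [0, 0, 0]}, {"hand": 0.6, "offset": [3.5, 0.85, -5.2], "angular": [0, 0, 0]}, {"hand": 0.3, "offset": [3.5, 0.85, -5.2], "angular": [0, 0, 0]}, {"hand": 0.3, "offset": [3.5, 0.85, -5.2], "angular": [0, 0, 0]}, {"hand": 0.3, "offset": [3.5, 0.85, -5.2], "angular": [0, 0, 0]}])

```text
time: 20.42
tool_pos: [0.522, 0.2231, 0.0752]
tcp_rot: [-3.12, -0.362, -0.003]
wrist_force: [1.2, -1.1, -0.3]
width: 0.299
```

```bash
sed -i 's/^k=(np.hypot(\*X.T)<.074).*/X=X.reshape(-1,2);k=(np.hypot(*X.T)<.074)\&(np.hypot(*X.T)>.024)/' ang.py; sed -i 's/;k=(np.hypot(\*X.T)<.0108)/;k=(np.hypot(*X.T)<.0108)\&(np.hypot(*X.T)>.005)/' ang.py; python3 ang.py
```

```text
white 289 11.063677250280229 r 0.004056278904967392
red 30 -17.51310832695228
blue handle dir 2226 14.891875788017758 0.11890636507714762
[252.79241154  59.21916776] [0.52198784 0.22305707 0.07515009] [-3.12048796 -0.36195089 -0.00323676] [ 1.1681957  -1.13729708 -0.26514909]
```

Call:
drive_tool(deltas=[{"hand": 0.3, "offset": [0, 0, -0.2], "angular": [0, 0, 0]}, {"hand": 0.3, "offset": [-0.11, 0.58, -0.2], "angular": [0, 0, -4]}, {"hand": 0.3, "offset": [-0.18, 1.16, -0.2], "angular": [0, 0, -8]}, {"hand": 0.3, "offset": [-0.21, 1.74, -0.2], "angular": [0, 0, -12]}, {"hand": 0.3, "offset": [-0.2, 2.33, -0.2], "angular": [0, 0, -16]}, {"hand": 0.3, "offset": [-0.15, 2.91, -0.2], "angular": [0, 0, -20]}, {"hand": 0.3, "offset": [-0.15, 2.91, -0.2], "angular": [0, 0, -20]}])

```text
time: 21.35
tool_pos: [0.5201, 0.251, 0.0728]
tcp_rot: [3.134, -0.185, 0.002]
wrist_force: [2.2, -5.9, 3.3]
width: 0.301
```

```bash
sed -i 's/(0,0,90),(180,110,255)/(0,0,120),(180,70,255)/' ang.py; python3 ang.py
```

```text
white 129 -5.6224316699496475 r 0.00829893663357635
blue handle dir 2139 -4.096209957629234 0.11789309901074715
[248.94294524  58.42818407] [0.52013246 0.25099296 0.0727825 ] [ 3.13419255e+00 -1.84799626e-01  1.78750787e-03] [ 2.18299885 -5.9299296   3.26326317]
```

Call:
drive_tool(deltas=[{"hand": 0.3, "offset": [0.09, 0.58, 0], "angular": [0, 0, -4]}, {"hand": 0.3, "offset": [0.19, 1.01, 0], "angular": [0, 0, -7]}, {"hand": 0.3, "offset": [0.28, 1.36, 0], "angular": [0, 0, -9.5]}, {"hand": 0.3, "offset": [0.28, 1.36, 0], "angular": [0, 0, -9.5]}, {"hand": 0.3, "offset": [0.28, 1.36, 0], "angular": [0, 0, -9.5]}])

```text
time: 22.02
tool_pos: [0.5226, 0.2639, 0.0727]
tcp_rot: [3.107, -0.443, 0.001]
wrist_force: [0.1, -6.7, 3.3]
width: 0.303
```

```bash
python3 ang.py
```

```text
white 126 -13.982831662113503 r 0.00819014658545527
blue handle dir 2132 -13.006298883149624 0.1178704008107952
[246.68783066  58.76865144] [0.5225803  0.2638793  0.07274199] [ 3.10728612e+00 -4.42971131e-01  8.91894937e-04] [ 0.12054291 -6.7380737   3.30142799]
```

Call:
drive_tool(deltas=[{"hand": 0.3, "offset": [0.06, 0.19, 0], "angular": [0, 0, -1.3]}, {"hand": 0.3, "offset": [0.06, 0.19, 0], "angular": [0, 0, -1.3]}, {"hand": 0.3, "offset": [0.06, 0.19, 0.05], "angular": [0, 0, -1.3]}, {"hand": 0.3, "offset": [0.0, -0.1, 0.05], "angular": [0, 0, -1.3]}, {"hand": 0.6, "offset": [0.0, -0.1, 0.1], "angular": [0, 0, -1.3]}, {"hand": 0.6, "offset": [0, -0.1, 0.5], "angular": [0, 0, -1.3]}, {"hand": 0.6, "offset": [0, -0.1, 3], "angular": [0, 0, -1.3]}, {"hand": 0.6, "offset": [0, -0.1, 7], "angular": [0, 0, -1.3]}])

```text
time: 23.08
tool_pos: [0.5209, 0.2643, 0.1413]
tcp_rot: [3.103, -0.479, -0.005]
wrist_force: [1.1, 0.1, -0.1]
width: 0.598
```

Call:
drive_tool(deltas=[{"hand": 0.6, "offset": [-1, 0, 3], "angular": [0, 0, 0]}, {"hand": 0.6, "offset": [-1, 0, 7], "angular": [0, 0, 0]}, {"hand": 0.6, "offset": [-1, 0, 7], "angular": [0, 0, 0]}, {"hand": 0.6, "offset": [-1, 0, 7], "angular": [0, 0, 0]}])

```text
time: 23.58
tool_pos: [0.5122, 0.2648, 0.2122]
tcp_rot: [-3.104, 0.48, -0.0]
wrist_force: [-0.9, 0.5, 0.3]
width: 0.6
```

```bash
python3 ang.py; python3 - <<'E'
from h import *
import glob,pickle,os
c=pickle.load(open(max(glob.glob("a*.pkl"),key=os.path.getmtime),"rb"))
cv2.imwrite("pics/f.png",cv2.resize(c["frame"],(800,600)))
E
```

```text
white 33 -14.608312286918638 r 0.008137136955766093
red 190 -15.244065907686034
blue handle dir 1650 -13.937822741975848 0.1370376715932173
[244.33649985  63.21837073] [0.51216913 0.2648024  0.21219834] [-3.10446002e+00  4.79574144e-01 -1.16917219e-04] [-0.94304711  0.50993918  0.31837907]
```

View pics/f.png

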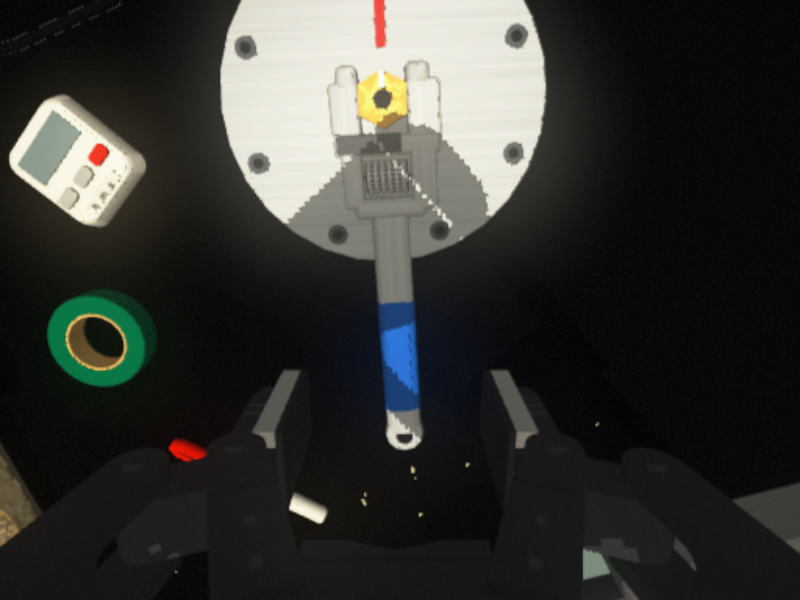

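The white line at (381,75) is in line with the red line at (380,20). The wrench lies snug round the nut, the fingers are clear, and the bystanders are in place. Handing in.

```bash
python3 -c "
from h import bot
print(bot.finish_job())"
```

```text
the job is handed in; nothing more can be done
None
```

The job is handed in at about 24 s, and the last checks agreed with the goal. I picked up the wrench and laid it on the lid with its mouth round the nut. I then rolled the worm in six strokes until it stalled and swung the handle clockwise until the white line met the red.

**Last checks**
- **Alignment:** the white line measured −14.6° and the red line −15.2°, so they are 0.6° apart against the 7° allowed.
- **Jaw:** both faces look seated on the nut's flats. I judged the fit from the pictures and from the stall, and did not measure the mouth width in mm.
- **Release:** the gripper is open and about 13 cm above the lid, with wrist force around 1 N.
- **Bystanders:** the timer, tape and marker were seen in the last view, and I did not measure how far they might have moved. The beaker and petri dish were out of that view, but the arm stayed clear of them.

**Where measurements disagreed**
- **Nut's start angle:** the white line started only about 28° (0.49 rad) from the red line, not 0.70 rad. I took the nut joint to have started near 0.2 rad and aligned the lines by what the camera showed.
- **Handle height:** two-view triangulation put the handle at 4–6 mm, below the stated 13 mm for its top face. I relied on the stated height and watched the forces on the way down.
- **Last two worm strokes:** at the stall they pressed at 18 and 22 N, above the suggested 8–15 N.

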